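# Put the flanged bushes away in their dishes by size

## Task

Pick out the four flanged bushes and stand each one upright, flange down and flat on the floor of the round wooden dish of its size: the widest, dark one in the largest dish, the middle-sized one in the middle dish, and the two little ones in the two small dishes, one in each, either way round. The middle-sized bush has been left in the largest dish by mistake, so it must come out of there first. Leave the gear and the drill chuck where they are.

Things in the scene. Friction and masses are not known exactly. Their poses are not given: they have to be found in the camera images.
- collar: The widest flanged bush, dark grey steel, squat: flange 62 mm diameter and 6 mm thick at the bottom, body 50 mm diameter above it, 22 mm high in all, about 0.22 kg. Stands flange down on the bench top. Origin: centre of its underside (flange side), z up along its axis. Its bore is to be treated as solid: grip it across the outside of the body, above the flange.
- bush_medium: The middle-sized flanged bush, bronze: flange 45 mm diameter and 8 mm thick at the bottom, body 36 mm diameter, 30 mm high in all, about 0.14 kg. At the start it stands flange down in the largest dish. Origin: centre of its underside (flange side), z up along its axis. Its bore is to be treated as solid: grip it across the outside of the body, above the flange.
- bush_small_grey: Little flanged bush, grey steel: flange 35 mm diameter and 6 mm thick at the bottom, body 28 mm diameter, 24 mm high in all, about 0.09 kg. Stands flange down on the bench top. Origin: centre of its underside (flange side), z up along its axis. Its bore is to be treated as solid: grip it across the outside of the body, above the flange.
- bush_small_yellow: Little flanged bush, bronze, the same size as the grey one: flange 35 mm diameter and 6 mm thick at the bottom, body 28 mm diameter, 24 mm high in all, about 0.09 kg. Stands flange down on the bench top. Origin: centre of its underside (flange side), z up along its axis. Its bore is to be treated as solid: grip it across the outside of the body, above the flange.
- dish_large: Round turned dish of brown wood, 88 mm outer and 82 mm inner diameter, rim 10 mm high, floor 4 mm thick (a part in it stands 4 mm above the dish's underside); fixed to the bench top. Origin: centre of its underside, z up. The largest of the four dishes; for the widest bush.
- dish_medium: Round turned dish of brown wood, 72 mm outer and 66 mm inner diameter, rim 10 mm high, floor 4 mm thick (a part in it stands 4 mm above the dish's underside); fixed to the bench top. Origin: centre of its underside, z up. The middle-sized dish; for the middle-sized bush.
- dish_small_1: Round turned dish of brown wood, 58 mm outer and 52 mm inner diameter, rim 10 mm high, floor 4 mm thick (a part in it stands 4 mm above the dish's underside); fixed to the bench top. Origin: centre of its underside, z up. One of the two small dishes, alike; for one of the little bushes.
- dish_small_2: Round turned dish of brown wood, 58 mm outer and 52 mm inner diameter, rim 10 mm high, floor 4 mm thick (a part in it stands 4 mm above the dish's underside); fixed to the bench top. Origin: centre of its underside, z up. The other of the two small dishes; for the other little bush.
- gear: Bystander: loose steel gear wheel lying flat on the bench top, 56 mm diameter, 19 mm high. Origin: centre of its underside. To be left where it is.
- chuck: Bystander: loose steel drill chuck standing on the bench top, 47 mm diameter, 68 mm high. Origin: centre of its underside. To be left where it is.

How it is judged (in metres and radians):
At the end, for the whole second after the job is handed in: Widest bush in the largest dish, middle bush in the middle dish, one little bush in each small dish: each within 13 mm of the dish's centre, underside under 6.5 mm above the dish's underside, upright within 0.08 rad, slower than 0.01 m/s; gear and chuck within 20 mm of their start (horizontal distance between collar and dish_large below 0.013 m and z of collar in the frame of dish_large below 0.0065 m and angle between each of collar, bush_medium's own z axis and vertical below 0.08 rad and horizontal distance between bush_medium and dish_medium below 0.013 m and z of bush_medium in the frame of dish_medium below 0.0065 m and (((horizontal distance between bush_small_grey and dish_small_1 below 0.013 m and z of bush_small_grey in the frame of dish_small_1 below 0.0065 m and angle between bush_small_grey's own z axis and vertical below 0.08 rad) and (horizontal distance between bush_small_yellow and dish_small_2 below 0.013 m and z of bush_small_yellow in the frame of dish_small_2 below 0.0065 m and angle between bush_small_yellow's own z axis and vertical below 0.08 rad)) or ((horizontal distance between bush_small_grey and dish_small_2 below 0.013 m and z of bush_small_grey in the frame of dish_small_2 below 0.0065 m and angle between bush_small_grey's own z axis and vertical below 0.08 rad) and (horizontal distance between bush_small_yellow and dish_small_1 below 0.013 m and z of bush_small_yellow in the frame of dish_small_1 below 0.0065 m and angle between bush_small_yellow's own z axis and vertical below 0.08 rad))) and linear speed of each of collar, bush_medium, bush_small_grey, bush_small_yellow below 0.01 m/s and distance of each of gear, chuck from where it was at the start of the episode below 0.02 m); the robot touches nothing.
It fails at once if the gear or the chuck is moved more than 20 mm (distance of any of gear, chuck from where it was at the start of the episode above 0.02 m).
It also fails if it takes over 88 s, if anything falls off the work surface, if the arm or the gripper's body presses on something with over 40 N, if the wrist force passes 120 N, or if a joint passes its speed limit or range.

## Robot

A 6-joint arm with a two-finger parallel gripper is mounted at the origin on a cart in front of the work surface, level with it; the furniture and walls round the work are solid. World frame = base frame: x ahead of the robot, y to its left, z up, the work surface at z = 0. Lengths are in m, angles in degrees, forces in N, time in s.
With the tool pointing down it reaches from about 0.375 to 0.9 m from the base axis. Payload 3.1 kg.
Tool frame: the origin (TCP) lies at the very end of the fingers, on their centre line; the grasp point (between the pads) lies 19 mm behind it; z points along the fingers, y is the line along which they close (so a half turn about z gives the same grasp; the last joint's range is limited). The gripper opens to 87 mm and grips with 3 to 60 N. Pads are 19 mm wide; open, the fingers measure 117 mm over their backs; the gripper's body (75 mm by 190 mm) begins 51 mm behind the grasp point.
Start: joints at [60.819, 30.224, 82.088, -0, 67.689, -10.227], TCP at [0.203, 0.591, 0.223] pointing down, gripper open.
Joint ranges: [-176.69, 176.69], [-43.24, 126.21], [12.49, 139.97], [-82, 262], [0, 151.66], [-163.58, 163.58]. Speed limits (degrees/s): [159.86, 159.86, 180, 180, 180, 180].

## Interface

Orientations are given as a 3x3 rotation matrix whose columns are the frame's x, y, z axes.
In Python, from rig import * gives the robot as it stands.
- The arm moves only by the tool jog_arm, never from a script. Its arguments are lists of equal length, an entry for each row: "delta_pos": the shift along the world's x, y, z in cm, a list of three; "turn": the turn about the world's z in degrees; "grip": the closure, from 0 (fully open) to 1 (shut). In form: {"delta_pos": [[x, y, z], ...], "turn": [turn, ...], "grip": [grip, ...]}. A call has 1 to 12 rows; each row is the pose to reach, as a shift and turn from the pose commanded when the call began; what a row does not reach only later rows make up. A row lasts 1/8 s, in which the tool goes at most 62.5 mm and 10.7 degrees, less where a joint would pass 70% of its speed; a pose out of reach is approached as far as the arm can. A call with a gripper value outside its range is refused whole. The fingers move at their own pace and stop on an object; the grip force is fixed at half the most. Time passes only in rows, so rows that repeat a pose let the fingers close. It gives the time, the measured TCP pose, the force, the opening and the grip force at its end, in the units of the state.
- read_state(): the state, without advancing time (a new reading comes with each control period).
- capture(name): name is "scene" or "top" or "wrist"; returns a dict with "color" (420x560x3 uint8, blue, green, red), "fovy" (degrees; the focal length in pixels is half the picture's height over the tangent of half this angle, whatever the lens; pixels are square), "cx", "cy" (the principal point, pixels), "camera_from_world" (4x4, takes a point from world to camera coordinates). Camera axes: x right, y up, looking along -z (the intrinsics and any distortion apply to the point x, -y, -z); pixel columns grow to the right and rows downward; lengths in m; the calibration is good to about 2 mm. A picture is of the moment at which its call begins. There is no depth.
- hand_in(): hands the job in; it is judged then, once.
The state is a dict: "time_s": time; "joint_positions": joint angles; "qvel": joint speeds; "tau": joint torques, N m; "position": TCP position; "tcp_rot": TCP orientation; "force": force on the tool from outside, world axes, zero at the start; "moment": the same for the moment, N m; "opening": opening from 0.0 (shut) to 1.0 (fully open); "grasp_force": force on a finger pad.
Only numpy, scipy, OpenCV 4.12 (cv2) and the standard library are available. Lean on these libraries where they do the work, as an engineer would, in place of code of your own. Each camera call takes 0.05 s, during which the arm holds its last target. There are 200 camera calls.

## Working session

There is one attempt and no reset: what is moved stays moved. The work goes in short steps, Python scripts to look and compute and a tool call to move; the robot and the scene stay as the last step left them, time stands still between calls to the robot, and variables do not carry over. Pictures are saved under pics/ and viewed, at most 14 in all, crops included, and the job is handed in when it is done.

Besides the shell and the picture viewer there is one more tool, called as name([rows], argument=value, ...), one row to a line, values as JSON. jog_arm: Moves the arm, as the interface text tells. Its arguments: {"type":"object","properties":{"delta_pos":{"type":"array"},"turn":{"type":"array"},"grip":{"type":"array"}},"required":["delta_pos","turn","grip"]}

```bash
mkdir -p pics; ls
python3 - <<'E'
from rig import *
import cv2
s=read_state(); print(s['time_s'],s['position'],s['tcp_rot'],s['opening'])
for n in ['top','scene']:
    c=capture(n); cv2.imwrite(f'pics/{n}0.png',c['color']); print(n,[ (k,v) for k,v in c.items() if k!='color'])
E
```

```text
pics
0.0 [0.20260465 0.59049237 0.22157377] [[-9.45782572e-01  3.24798755e-01 -1.04681235e-03]
 [ 3.24800213e-01  9.45780819e-01 -1.86122663e-03]
 [ 3.85530953e-04 -2.10032059e-03 -9.99997720e-01]] 1.0037552827564296
top [('fovy', 49.56809818902933), ('cx', 274.3450228510183), ('cy', 214.00771060052418), ('camera_from_world', array([[ 0.02645192, -0.99926964,  0.02757695,  0.26498143],
       [ 0.98724142,  0.03044674,  0.1562926 , -0.51727307],
       [-0.15701808,  0.02309087,  0.98732575, -0.80544516],
       [ 0.        ,  0.        ,  0.        ,  1.        ]]))]
scene [('fovy', 55.08741718516372), ('cx', 280.47260616838867), ('cy', 209.37029499325703), ('camera_from_world', array([[ 0.64328608, -0.76542644, -0.01747513, -0.11335099],
       [ 0.58452131,  0.47625083,  0.65690181, -0.46906494],
       [-0.49448747, -0.43279038,  0.75377359, -0.50381993],
       [ 0.        ,  0.        ,  0.        ,  1.        ]]))]
```

View pics/top0.png

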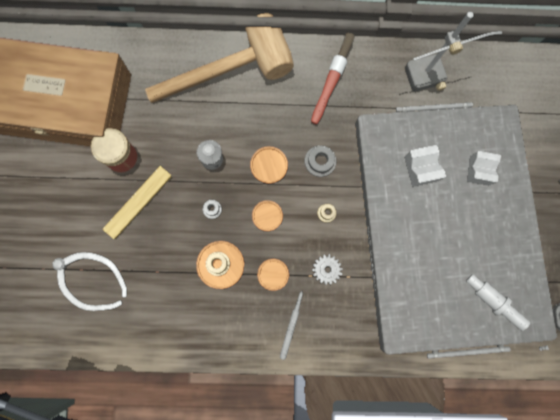

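View pics/scene0.png

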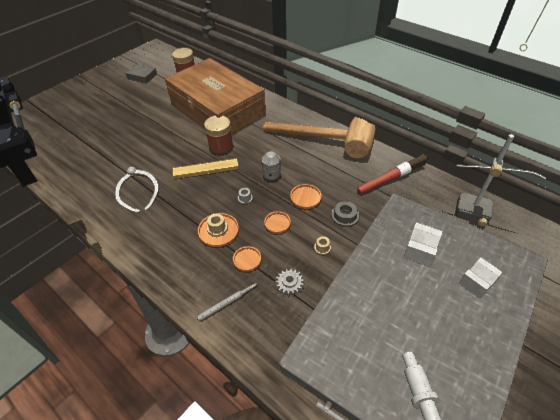

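The top view shows chuck (210,153), medium dish (269,165), collar (320,160), small grey (212,209), small dish (267,215), small yellow (327,213), large dish with the medium bush (220,265), small dish (273,275) and gear (327,269). The scene view agrees.

```bash
cat > h.py <<'E'
from rig import *
import cv2, numpy as np
def ray(c,u,v,z):
    f=c['color'].shape[0]/2/np.tan(np.radians(c['fovy']/2)); M=c['camera_from_world']; R=M[:3,:3]
    o=-R.T@M[:3,3]; d=R.T@np.array([(u-c['cx'])/f,-(v-c['cy'])/f,-1])
    return o+d*(z-o[2])/d[2]
def px(c,p):
    f=c['color'].shape[0]/2/np.tan(np.radians(c['fovy']/2)); M=c['camera_from_world']
    q=M[:3,:3]@np.asarray(p)+M[:3,3]; return c['cx']+f*q[0]/-q[2], c['cy']-f*q[1]/-q[2]
def orange(c,amin=150):
    h=cv2.cvtColor(c['color'],cv2.COLOR_BGR2HSV)
    m=cv2.inRange(h,(5,120,120),(18,255,255))
    cs,_=cv2.findContours(m,cv2.RETR_EXTERNAL,cv2.CHAIN_APPROX_NONE)
    return m,[k for k in cs if cv2.contourArea(k)>amin]
def fitcirc(c,k,z):
    P=np.array([ray(c,u,v,z)[:2] for u,v in k.reshape(-1,2)])
    (x,y),r=cv2.minEnclosingCircle((P*1000).astype(np.float32))
    A=np.c_[2*P,np.ones(len(P))]; s=np.linalg.lstsq(A,(P**2).sum(1),rcond=None)[0]
    return s[:2], np.sqrt(s[2]+s[0]**2+s[1]**2)
E
python3 - <<'E'
from h import *
for n in ['top','scene']:
    c=capture(n); m,cs=orange(c,150); print(n)
    for k in cs:
        e,r=fitcirc(c,k,.01)
        if .02<r<.06: print('dish',np.round(e*1000),round(r*1000,1))
    if n=='top':
        for nm,u,v,z in [('collar',320,160,.022),('grey',212,209,.024),('yel',327,213,.024),('med',220,264,.034),('gear',327,269,.019),('chuck',209,148,.068)]:
            print(nm,np.round(ray(c,u,v,z)*1000))
        cv2.imwrite('pics/top1.png',cv2.resize(c['color'][130:300,180:350],None,fx=3.5,fy=3.5,interpolation=cv2.INTER_CUBIC))
E
```

```text
top
collar [620. 194.  22.]
grey [517. 397.  24.]
yel [517. 180.  24.]
med [415. 376.  34.]
gear [412. 178.  19.]
chuck [622. 402.  68.]
scene
dish [205. 194.] 26.3
dish [399. 277.] 28.7
dish [415. 376.] 38.5
dish [511. 291.] 28.8
dish [611. 290.] 35.8
```

View pics/top1.png

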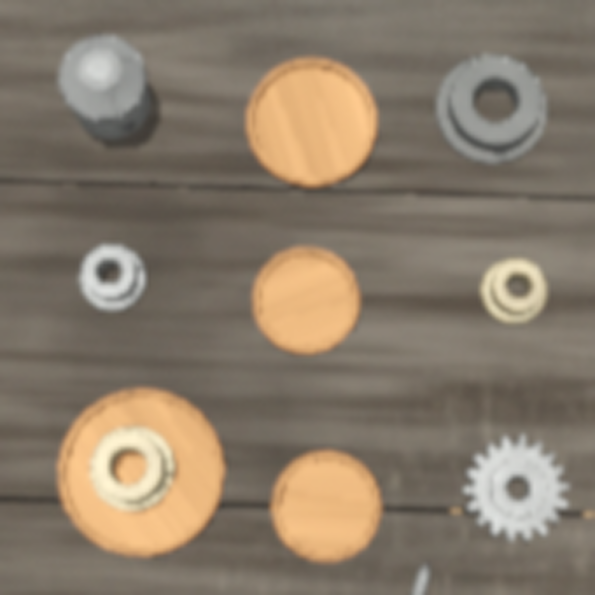

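The crop clearly separates all parts. The bore centres in crop pixels are collar (497,101), grey (108,272), yellow (518,287) and medium (130,466). The dishes are clean circles.

Run:
```python
from h import *
c=capture('top'); s=capture('scene')
def cr(u,v): return 180+u/3.5-.35,130+v/3.5-.35
for nm,u,v,z in [('collar top',497,101,.022),('collar fl',491,108,.006),('grey',108,272,.024),('grey fl',112,278,.006),('yel',518,287,.024),('yel fl',514,290,.006),('med',130,466,.034),('med fl',132,469,.012),('dM',312,122,.01),('dS1',306,300,.01),('dS2',326,506,.01),('dL',141,472,.01),('chuck',97,65,.068),('gear',518,487,.019)]:
    p=ray(c,*cr(u,v),z); print(nm,np.round(p*1000,1), 'scene px',np.round(px(s,p)))
m=cv2.inRange(cv2.cvtColor(c['color'],cv2.COLOR_BGR2HSV),(5,100,150),(20,255,255))
cs,_=cv2.findContours(m,cv2.RETR_EXTERNAL,cv2.CHAIN_APPROX_NONE)
for k in cs:
    if cv2.contourArea(k)>200:
        e,r=fitcirc(c,k,.01)
        if .02<r<.05:print('dish',np.round(e*1000,1),round(r*1000,1))
```

```text
collar top [623. 191.  22.] scene px [345. 209.]
collar fl [623.5 192.3   6. ] scene px [344. 213.]
grey [520.5 399.6  24. ] scene px [243. 191.]
grey fl [520.3 399.4   6. ] scene px [244. 197.]
yel [519.2 178.8  24. ] scene px [321. 241.]
yel fl [520.4 178.4   6. ] scene px [321. 246.]
med [416.8 382.1  34. ] scene px [215. 219.]
med fl [416.3 383.1  12. ] scene px [216. 226.]
dM [610.9 292.4  10. ] scene px [305. 195.]
dS1 [510.7 292.9  10. ] scene px [276. 221.]
dS2 [399.5 278.9  10. ] scene px [246. 257.]
dL [414.9 378.4  10. ] scene px [217. 228.]
chuck [621.8 405.3  68. ] scene px [270. 153.]
gear [412.1 177.2  19. ] scene px [289. 278.]
dish [399.6 279. ] 28.9
dish [415.2 378.5] 43.9
dish [510.7 293.2] 28.7
dish [611.  292.7] 35.6
dish [757.  183.7] 37.2
```

jog_arm([
  [4,-4,0],
  [8,-8,0],
  [12,-12,0],
  [16,-16,-3],
  [21.4,-20.9,-7],
  [21.4,-20.9,-10.3],
  [21.4,-20.9,-10.3],
  [21.4,-20.9,-10.3],
  [21.4,-20.9,-10.3],
], turn=[5,10,15,19,19,19,19,19,19], grip=[0,0,0,0,0,0,0,0,0])

```text
time_s: 1.42
position: [0.417, 0.3837, 0.1214]
tcp_rot: [[-1.0, -0.003, 0.003], [-0.003, 1.0, 0.002], [-0.003, 0.002, -1.0]]
force: [0.0, -0.1, -0.1]
opening: 0.999
grasp_force: 0.0
```

Run:
```python
from h import *
s=read_state(); print(s['time_s'],s['position'],s['tcp_rot'].round(4).tolist() if hasattr(s['tcp_rot'],'round') else s['tcp_rot'],s['joint_positions'])
c=capture('wrist'); cv2.imwrite('pics/w1.png',c['color'])
for nm,p in [('med top',(.4165,.382,.034)),('dL',(.415,.3775,.01)),('tcp',s['position'])]: print(nm,np.round(px(c,p)))
```

```text
1.425 [0.41701516 0.38371254 0.12139814] [[-1.0, -0.0027, 0.0028], [-0.0027, 1.0, 0.0019], [-0.0028, 0.0019, -1.0]] [ 3.13162427e+01  3.35679681e+01  9.59537309e+01  1.50436589e-02
  5.02835441e+01 -5.88470537e+01]
med top [275. 219.]
dL [269. 209.]
tcp [278. 267.]
```

View pics/w1.png

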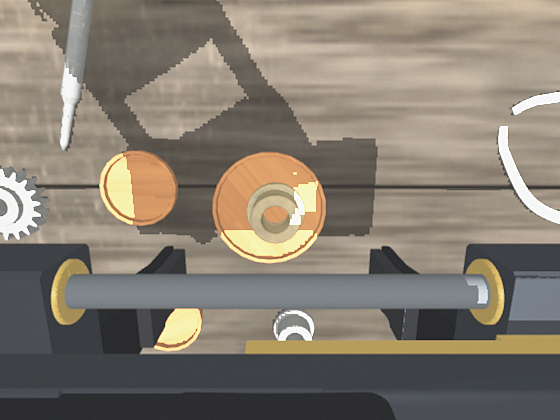

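The wrist view shows the medium bush's bore at about (275,214), against a prediction of (275,219). That puts it a few mm nearer in x; the large dish is at (269,207), as predicted. I'll descend and grip.

jog_arm([
  [-0.2,0,-3],
  [-0.2,0,-6],
  [-0.2,0,-8.5],
  [-0.2,0,-10.2],
  [-0.2,0,-10.2],
  [-0.2,0,-10.2],
  [-0.2,0,-10.2],
  [-0.2,0,-10.2],
  [-0.2,0,-10.2],
  [-0.2,0,-10.2],
], turn=[0,0,0,0,0,0,0,0,0,0], grip=[0,0,0,0,0,1,1,1,1,1])

```text
time_s: 2.72
position: [0.415, 0.3821, 0.0177]
tcp_rot: [[-1.0, -0.001, 0.0], [-0.001, 1.0, 0.0], [-0.0, 0.0, -1.0]]
force: [0.3, -0.4, -0.5]
opening: 0.516
grasp_force: 0.0
```

jog_arm([
  [0,0,0],
  [0,0,0],
  [0,0,0],
  [0,0,0],
  [0,0,0],
], turn=[0,0,0,0,0], grip=[1,1,1,1,1])

```text
time_s: 3.35
position: [0.415, 0.3821, 0.0175]
tcp_rot: [[-1.0, -0.001, 0.0], [-0.001, 1.0, 0.0], [-0.0, 0.0, -1.0]]
force: [-0.7, 0.2, -0.2]
opening: 0.4
grasp_force: 30.0
```

jog_arm([
  [0,0,3],
  [0,0,7],
  [5,-2.3,8],
  [10,-4.6,8],
  [15,-6.9,8],
  [19.6,-9.0,8],
  [19.6,-9.0,8],
  [19.6,-9.0,5],
  [19.6,-9.0,2.5],
  [19.6,-9.0,1.2],
  [19.6,-9.0,1.2],
  [19.6,-9.0,1.2],
], turn=[0,0,0,0,0,0,0,0,0,0,0,0], grip=[1,1,1,1,1,1,1,1,1,1,1,1])

```text
time_s: 4.85
position: [0.6114, 0.2926, 0.0304]
tcp_rot: [[-1.0, -0.001, 0.001], [-0.001, 1.0, 0.0], [-0.001, 0.0, -1.0]]
force: [-0.3, 0.7, -2.0]
opening: 0.398
grasp_force: 30.0
```

Run:
```python
from h import *
c=capture('wrist'); cv2.imwrite('pics/w2.png',c['color'])
```

```text
(no output)
```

View pics/w2.png

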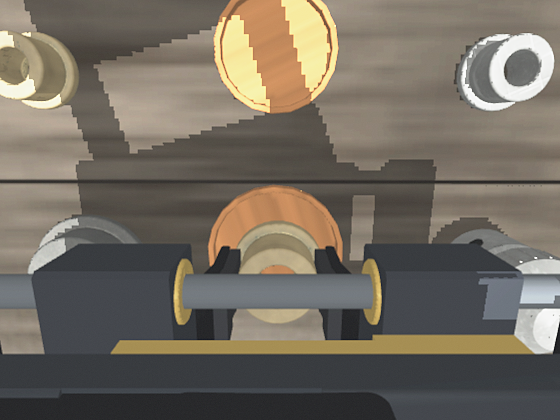

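The bush is centred in the medium dish: dish about (275,250), bush (277,270), with the offset consistent with its height. I'll lower it and release.

jog_arm([
  [0,0,-0.6],
  [0,0,-1.15],
  [0,0,-1.15],
  [0,0,-1.15],
  [0,0,-1.15],
  [0,0,-1.15],
  [0,0,-1.15],
  [0,0,2],
  [0,0,7],
  [0,0,9],
], turn=[0,0,0,0,0,0,0,0,0,0], grip=[1,1,1,0.3,0,0,0,0,0,0])

```text
time_s: 6.15
position: [0.6128, 0.2927, 0.1228]
tcp_rot: [[-1.0, -0.001, 0.005], [-0.001, 1.0, 0.002], [-0.005, 0.002, -1.0]]
force: [0.6, 0.4, -0.0]
opening: 0.989
grasp_force: 0.0
```

jog_arm([
  [0.5,-5,0],
  [1,-10.1,0],
  [1,-10.1,0],
  [1,-10.1,0],
], turn=[0,0,0,0], grip=[0,0,0,0])

```text
time_s: 6.65
position: [0.6206, 0.1911, 0.1191]
tcp_rot: [[-1.0, 0.0, -0.001], [0.0, 1.0, 0.0], [0.001, 0.0, -1.0]]
force: [0.2, 0.9, -0.0]
opening: 1.001
grasp_force: 0.0
```

Run:
```python
from h import *
c=capture('wrist'); cv2.imwrite('pics/w3.png',c['color'])
for nm,p in [('collar top',(.621,.191,.022)),('yel',(.518,.179,.024)),('dS1',(.511,.292,.01)),('dM',(.611,.292,.01)),('med',(.611,.292,.034))]: print(nm,np.round(px(c,p)))
```

```text
collar top [278. 217.]
yel [259.  67.]
dS1 [423.  59.]
dM [410. 200.]
med [423. 207.]
```

View pics/w3.png

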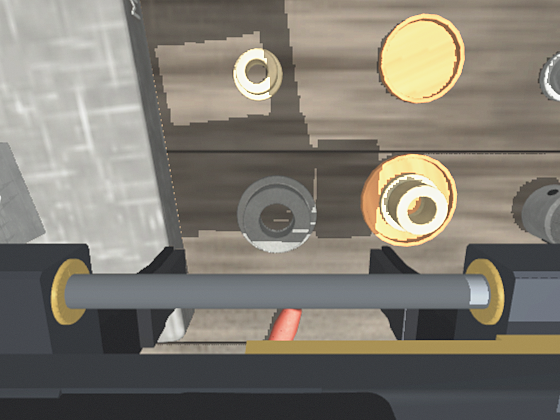

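The collar bore is at (276,217), matching the prediction. The medium bush stands well in its dish, with its top at (422,208). I'll grip the collar.

jog_arm([
  [0,0,-4],
  [0,0,-8],
  [0,0,-10],
  [0,0,-11.1],
  [0,0,-11.1],
  [0,0,-11.1],
  [0,0,-11.1],
  [0,0,-11.1],
  [0,0,-11.1],
  [0,0,-11.1],
  [0,0,-11.1],
], turn=[0,0,0,0,0,0,0,0,0,0,0], grip=[0,0,0,0.2,1,1,1,1,1,1,1])

```text
time_s: 8.07
position: [0.6217, 0.1911, 0.0096]
tcp_rot: [[-1.0, -0.001, 0.002], [-0.001, 1.0, 0.0], [-0.002, 0.0, -1.0]]
force: [0.1, -0.9, 5.7]
opening: 0.556
grasp_force: 30.0
```

jog_arm([
  [0,0,3],
  [0,0,7],
  [-4,3.6,9],
  [-8,7.2,9],
  [-12,10.8,9],
  [-16,14.4,9],
  [-20.6,18.6,9],
  [-20.6,18.6,9],
  [-20.6,18.6,6],
  [-20.6,18.6,3],
  [-20.6,18.6,1.5],
  [-20.6,18.6,1.5],
], turn=[0,0,0,0,0,0,0,0,0,0,0,0], grip=[1,1,1,1,1,1,1,1,1,1,1,1])

```text
time_s: 9.57
position: [0.4147, 0.3762, 0.0223]
tcp_rot: [[-1.0, -0.0, -0.002], [-0.0, 1.0, -0.001], [0.002, -0.001, -1.0]]
force: [0.0, 0.3, -2.6]
opening: 0.553
grasp_force: 30.0
```

jog_arm([
  [0,0,-0.6],
  [0,0,-1.05],
  [0,0,-1.05],
  [0,0,-1.05],
  [0,0,-1.05],
  [0,0,-1.05],
  [0,0,-1.05],
  [0,0,2],
  [0,0,6],
  [0,0,9],
], turn=[0,0,0,0,0,0,0,0,0,0], grip=[1,1,1,0.3,0,0,0,0,0,0])

```text
time_s: 10.82
position: [0.4152, 0.3773, 0.115]
tcp_rot: [[-1.0, -0.001, 0.001], [-0.001, 1.0, 0.0], [-0.001, 0.0, -1.0]]
force: [0.5, -0.3, -0.9]
opening: 0.997
grasp_force: 0.0
```

jog_arm([
  [5,1.1,0],
  [10.4,2.2,0],
  [10.4,2.2,0],
  [10.4,2.2,0],
], turn=[0,0,0,0], grip=[0,0,0,0])

```text
time_s: 11.32
position: [0.5178, 0.3985, 0.1128]
tcp_rot: [[-1.0, -0.0, -0.002], [-0.0, 1.0, -0.001], [0.002, -0.001, -1.0]]
force: [-0.9, 0.0, -0.2]
opening: 1.002
grasp_force: 0.0
```

Run:
```python
from h import *
c=capture('wrist'); cv2.imwrite('pics/w4.png',c['color'])
for nm,p in [('grey top',(.519,.399,.024)),('dL',(.415,.3775,.01)),('collar',(.415,.3775,.026))]: print(nm,np.round(px(c,p)))
```

```text
grey top [279. 221.]
dL [247.  68.]
collar [245.  65.]
```

View pics/w4.png

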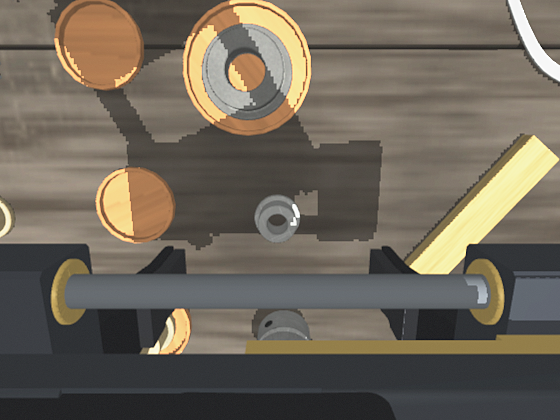

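The collar sits centred in the large dish: both are near (246,69). The grey bush's bore is at (277,218), close to the prediction. I'll pre-close the gripper a little and grip.

jog_arm([
  [-0.1,0,-2],
  [-0.1,0,-5],
  [-0.1,0,-8],
  [-0.1,0,-10.5],
  [-0.1,0,-10.5],
  [-0.1,0,-10.5],
  [-0.1,0,-10.5],
  [-0.1,0,-10.5],
  [-0.1,0,-10.5],
  [-0.1,0,-10.5],
  [-0.1,0,-10.5],
], turn=[0,0,0,0,0,0,0,0,0,0,0], grip=[0.4,0.4,0.4,0.4,0.4,1,1,1,1,1,1])

```text
time_s: 12.75
position: [0.5184, 0.3994, 0.0096]
tcp_rot: [[-1.0, -0.001, 0.001], [-0.001, 1.0, 0.001], [-0.001, 0.001, -1.0]]
force: [-0.6, -0.1, 5.7]
opening: 0.311
grasp_force: 30.0
```

jog_arm([
  [0,0,3],
  [0,0,6],
  [-0.3,-5,7],
  [-0.7,-10.7,7],
  [-0.7,-10.7,7],
  [-0.7,-10.7,4],
  [-0.7,-10.7,2],
  [-0.7,-10.7,1],
  [-0.7,-10.7,0.45],
  [-0.7,-10.7,0.45],
  [-0.7,-10.7,0.45],
], turn=[0,0,0,0,0,0,0,0,0,0,0], grip=[1,1,1,1,1,1,1,1,1,1,1])

```text
time_s: 14.12
position: [0.5116, 0.2927, 0.0136]
tcp_rot: [[-1.0, -0.001, 0.002], [-0.001, 1.0, 0.001], [-0.002, 0.001, -1.0]]
force: [-1.4, 0.7, 0.8]
opening: 0.302
grasp_force: 30.0
```

jog_arm([
  [0,0,0],
  [0,0,0],
  [0,0,0],
  [0,0,0],
  [0,0,3],
  [0,0,7],
  [0,0,10],
  [0.4,-5.5,10],
  [0.8,-11.3,10],
  [0.8,-11.3,10],
  [0.8,-11.3,10],
], turn=[0,0,0,0,0,0,0,0,0,0,0], grip=[0.4,0.4,0.4,0.4,0.4,0.4,0.4,0.4,0.4,0.4,0.4])

```text
time_s: 15.5
position: [0.519, 0.1791, 0.1131]
tcp_rot: [[-1.0, 0.0, -0.0], [0.0, 1.0, 0.0], [0.0, 0.0, -1.0]]
force: [-0.6, -0.3, 0.4]
opening: 0.6
grasp_force: 0.0
```

Run:
```python
from h import *
c=capture('wrist'); cv2.imwrite('pics/w5.png',c['color'])
for nm,p in [('yel top',(.519,.179,.024)),('dS1',(.511,.292,.01)),('grey',(.511,.292,.028)),('dS2',(.3995,.278,.01))]: print(nm,np.round(px(c,p)))
```

```text
yel top [278. 219.]
dS1 [429. 204.]
grey [440. 209.]
dS2 [425.  41.]
```

View pics/w5.png

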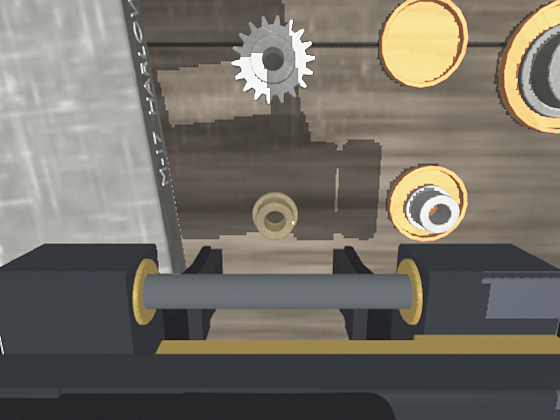

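The grey bush stands in its small dish, top at (439,212). The yellow bush's bore is at (275,218), so I'll shift about 2 mm toward −y and grip.

jog_arm([
  [0,-0.2,-3],
  [0,-0.2,-6],
  [0,-0.2,-9],
  [0,-0.2,-10.4],
  [0,-0.2,-10.4],
  [0,-0.2,-10.4],
  [0,-0.2,-10.4],
  [0,-0.2,-10.4],
  [0,-0.2,-10.4],
  [0,-0.2,-10.4],
], turn=[0,0,0,0,0,0,0,0,0,0], grip=[0.4,0.4,0.4,0.4,1,1,1,1,1,1])

```text
time_s: 16.8
position: [0.5197, 0.1773, 0.01]
tcp_rot: [[-1.0, -0.001, 0.002], [-0.001, 1.0, 0.0], [-0.002, 0.0, -1.0]]
force: [-0.5, 1.4, 6.1]
opening: 0.308
grasp_force: 30.0
```

jog_arm([
  [0,0,3],
  [0,0,7],
  [-4,3.4,8],
  [-8,6.8,8],
  [-11.9,10.1,8],
  [-11.9,10.1,8],
  [-11.9,10.1,5],
  [-11.9,10.1,2.5],
  [-11.9,10.1,1],
  [-11.9,10.1,0.45],
  [-11.9,10.1,0.45],
  [-11.9,10.1,0.45],
], turn=[0,0,0,0,0,0,0,0,0,0,0,0], grip=[1,1,1,1,1,1,1,1,1,1,1,1])

```text
time_s: 18.3
position: [0.4007, 0.2781, 0.0139]
tcp_rot: [[-1.0, -0.0, 0.001], [-0.0, 1.0, 0.0], [-0.001, 0.0, -1.0]]
force: [0.5, -0.7, 0.1]
opening: 0.302
grasp_force: 30.0
```

jog_arm([
  [0,0,0],
  [0,0,0],
  [0,0,0],
  [0,0,0],
  [0,0,3],
  [0,0,8],
  [0,0,13],
  [-2,6,17],
  [-6,12,20],
  [-10,18,20],
  [-14,24,20],
  [-14,24,20],
], turn=[0,0,0,0,0,0,0,0,0,0,0,0], grip=[0.4,0.4,0.4,0.4,0.4,0.4,0.4,0.4,0.4,0.4,0.4,0.4])

```text
time_s: 19.8
position: [0.258, 0.5199, 0.2138]
tcp_rot: [[-1.0, -0.003, 0.0], [-0.003, 1.0, 0.001], [-0.0, 0.001, -1.0]]
force: [-0.7, -0.6, 0.1]
opening: 0.602
grasp_force: 0.0
```

Run:
```python
from h import *
c=capture('top')
cv2.imwrite('pics/top2.png',cv2.resize(c['color'][130:300,180:350],None,fx=3.5,fy=3.5,interpolation=cv2.INTER_CUBIC))
```

```text
(no output)
```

View pics/top2.png

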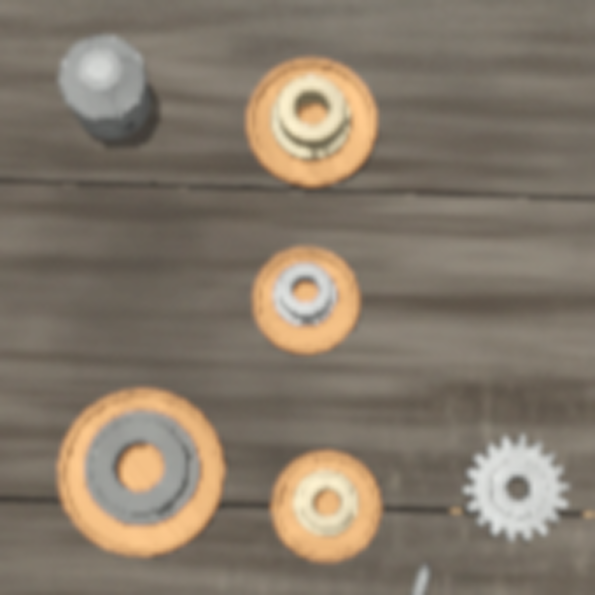

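All four bushes stand centred and flat: medium (312,118) in the dish at (312,122), grey (306,296) in (306,300), collar (142,467) in (141,472), yellow (326,503) in (326,506). The gear (518,487) and chuck (97,65) have not moved.

```bash
python3 -c "
from rig import *
print(hand_in())"
```

```text
the job is handed in; nothing more can be done
None
```

The job is handed in at about 20 s: all four bushes stand upright and centred in the dishes of their size, with the gear and chuck unmoved in the last top picture; no verdict was returned.

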